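# Make up two gift crates at the patisserie counter

### The arm

A 6-joint arm with a two-finger parallel gripper is mounted at the origin on the work surface. World frame = base frame: x ahead of the robot, y to its left, z up, the work surface at z = 0. Lengths are in mm, angles in degrees, forces in N, time in s.
With the tool pointing down it reaches from about 350 to 775 mm from the base axis. Payload 5.5 kg.
Tool frame: the origin (TCP) lies at the very end of the fingers, on their centre line; the grasp point (between the pads) lies 19 mm behind it; z points along the fingers, y is the line along which they close (so a half turn about z gives the same grasp; the last joint's range is limited). The gripper opens to 85 mm and grips with 20 to 120 N. Pads are 22 mm wide; open, the fingers measure 114 mm over their backs; the gripper's body (76 mm by 85 mm) begins 54 mm behind the grasp point. The pads swing forward as they close: fully open they stand 13 mm farther back than shut.
Start: joints at [-76.868, 17.945, 2.641, 74.691, 0, 82.002], TCP at [207.284, -536.382, 231.323] pointing down, gripper open.
Joint ranges: [-158.12, 158.12], [-49.38, 96.58], [-58.88, 72.47], [-126.05, 133.96], [-84.25, 85.87], [-180, 180]. Speed limits (degrees/s): [147.25, 147.25, 180, 180, 180, 180].

### API

Orientations are given as a 3x3 rotation matrix whose columns are the frame's x, y, z axes.
In Python, from rig import * gives the robot as it stands. The module is installed in compiled form; this text tells all that it offers.
- The arm moves only by the tool step_arm, never from a script. Its argument "increments" is a list of rows, each a list of 7 numbers: the turn, a rotation vector about the tool's x, y, z in degrees, then the shift along the tool's x, y, z in cm, then the gripper command: -1 is shut, 1 is fully open, values between are in proportion. A call has 1 to 8 rows; each row is the pose to reach, as a shift and turn from the pose commanded when the call began, along the tool's axes at that moment; what a row does not reach only later rows make up. A row lasts 1/10 s, in which the tool goes at most 50 mm and 8.59 degrees, less where a joint would pass 70% of its speed; a pose out of reach is approached as far as the arm can. A call with a gripper value outside its range is refused whole. The fingers move at their own pace and stop on an object; "newtons" is the grip in N (left out, the last holds). Time passes only in rows, so rows that repeat a pose let the fingers close. It gives the time, the measured TCP pose, the force, the opening and the grip force at its end, in the units of the state.
- state(): the state, without advancing time (a new reading comes with each control period).
- grab_frame(name): name is "side" or "top" or "wrist"; returns the picture (384x512x3 uint8, red, green, blue); there is no depth.
- calibration(name): a dict with "fx", "fy", "cx", "cy" (pixels), "k1" (the pictures are not rectified: a ray, as slopes to the right and down, at radius r is drawn at 1 + k1 r^2 times it, then the intrinsics apply), "R" (3x3) and "t" (3): a world point X has camera coordinates R X + t; the wrist camera has in their place "tool_from_camera" (4x4, takes a point from camera to tool coordinates, whose origin is the TCP and whose axes are the flange's). Camera axes: x right, y down, z forward; pixel columns grow to the right and rows downward; lengths in mm; the calibration is good to about 2 mm. A picture is of the moment at which its call begins: read the wrist's pose just before it. calibration takes no time and is no camera call.
- sign_off(): hands the job in; it is judged then, once.
The state is a dict: "clock": time; "qpos": joint angles; "dq": joint speeds; "joint_efforts": joint torques, N m; "position": TCP position; "eef_rot": TCP orientation; "contact_force": force on the tool from outside, world axes, zero at the start; "torque": the same for the moment, N m; "grip_width": opening from 0.0 (shut) to 1.0 (fully open); "gripper_force": force on a finger pad.
Only numpy, scipy, OpenCV 4.12 (cv2) and the standard library are available. Lean on these libraries where they do the work, as an engineer would, in place of code of your own. Each camera call takes 0.05 s, during which the arm holds its last target. There are 200 camera calls.

### The job

Make up the two gift crates from the stock on the counter, one thing to a cell, everything standing upright on the crate floor. The three-cell crate gets the bottle in its middle cell, with the square tin and the round tin in the cells either side of it (either way round); the two-cell crate gets the jam jar and the oblong tin (either way round). Set each thing down gently rather than dropping it, and do not shift the cake, the big biscuit jar or the pastry box.

Things in the scene. Friction and masses are not known exactly. Their poses are not given: they have to be found in the camera images.
- crate_three: Fixed low brown wooden crate with three equal square cells in a row, 102 x 294 mm outside and 22 mm high; walls and dividers 6 mm thick, floor 6 mm thick. Origin: centre of its underside; x across the row, y along it (z up). Each cell is 90 x 90 mm inside, centred at y = -96, 0 and +96 mm, x = 0. It is the same either way round.
- crate_two: Fixed low brown wooden crate like the other but with two cells, 102 x 198 mm outside and 22 mm high; walls and divider 6 mm, floor 6 mm. Origin: centre of its underside; x across the row, y along it. Each cell is 90 x 90 mm inside, centred at y = -48 and +48 mm, x = 0.
- bottle: Slender amber glass syrup bottle with a black cap, standing; 113 mm tall, body 46 mm diameter and straight up to 80 mm, then tapering to a 22 mm neck; about 0.25 kg. Its origin is the centre of its underside, z up.
- jam_jar: Squat round amber glass jam jar with a flat brass-coloured lid, standing; 64 mm diameter up to 46 mm height, lid 62 mm diameter from 50 mm to the top at 62 mm; about 0.28 kg. Its origin is the centre of its underside, z up.
- square_tin: Plain dark metal tin, square seen from above, 56 x 56 mm (sides along its x and y; the lid's rim looks 1 mm wider) and 63 mm tall; about 0.16 kg. Its origin is the centre of its underside, z up.
- round_tin: Plain dark metal cylindrical tin, 54 mm diameter (the lid's rim looks 1 mm wider all round), 85 mm tall, with a small 14 mm knob 10 mm high on top; about 0.18 kg. Its origin is the centre of its underside, z up.
- oblong_tin: Plain dark metal tin, oblong seen from above, 38 mm along its x and 74 mm along its y (the lid's rim looks 1 mm wider), 64 mm tall; about 0.18 kg. Its origin is the centre of its underside, z up.
- cake: Bystander, leave alone: chocolate cake on a white stand, 170 mm diameter, 105 mm tall, to the robot's right. Its origin is the centre of its underside, z up.
- biscuit_jar: Bystander, leave alone: big clear jar of biscuits with a wooden lid, 104 mm diameter, 138 mm tall, to the robot's left. Its origin is the centre of its underside, z up.
- pastry_box: Bystander, leave alone: clear-topped box of pastries, 90 x 160 mm, 57 mm tall, beyond the crates. Its origin is the centre of its underside, z up.
Not all that is in view belongs to the job. What is shaped like the round_tin but green is not meant.

How it is judged (in metres and radians):
At the end, for the whole second after the job is handed in: Bottle in the middle cell of the three-cell crate, square and round tins in its outer cells, jam jar and oblong tin in the two-cell crate, one per cell: within 28 mm of cell centre along each crate axis, underside within 4 mm of the crate floor, tilt under 0.08 rad, at rest, released (x of bottle in the frame of crate_three between -0.028 and 0.028 m and y of bottle in the frame of crate_three between -0.028 and 0.028 m and (((x of square_tin in the frame of crate_three between -0.028 and 0.028 m and y of square_tin in the frame of crate_three between 0.068 and 0.124 m) and (x of round_tin in the frame of crate_three between -0.028 and 0.028 m and y of round_tin in the frame of crate_three between -0.124 and -0.068 m)) or ((x of square_tin in the frame of crate_three between -0.028 and 0.028 m and y of square_tin in the frame of crate_three between -0.124 and -0.068 m) and (x of round_tin in the frame of crate_three between -0.028 and 0.028 m and y of round_tin in the frame of crate_three between 0.068 and 0.124 m))) and (((x of jam_jar in the frame of crate_two between -0.028 and 0.028 m and y of jam_jar in the frame of crate_two between 0.02 and 0.076 m) and (x of oblong_tin in the frame of crate_two between -0.028 and 0.028 m and y of oblong_tin in the frame of crate_two between -0.076 and -0.02 m)) or ((x of jam_jar in the frame of crate_two between -0.028 and 0.028 m and y of jam_jar in the frame of crate_two between -0.076 and -0.02 m) and (x of oblong_tin in the frame of crate_two between -0.028 and 0.028 m and y of oblong_tin in the frame of crate_two between 0.02 and 0.076 m))) and height (world z) of bottle between 0.002 and 0.01 m and angle between each of bottle, jam_jar, square_tin, round_tin, oblong_tin's own z axis and vertical below 0.08 rad and linear speed of each of bottle, jam_jar, square_tin, round_tin, oblong_tin below 0.02 m/s and angular speed of each of bottle, jam_jar, square_tin, round_tin, oblong_tin below 0.2 rad/s and height (world z) of jam_jar between 0.002 and 0.01 m and height (world z) of square_tin between 0.002 and 0.01 m and height (world z) of round_tin between 0.002 and 0.01 m and height (world z) of oblong_tin between 0.002 and 0.01 m); the robot touches nothing.
It fails at once if a bystander (cake, biscuit jar, pastry box) is shifted by more than 20 mm (distance of any of cake, biscuit_jar, pastry_box from where it was at the start of the episode above 0.02 m).
It fails at once if a thing of the stock falls freely (faster than 0.65 m/s while the fingers do not touch it: a drop of over 20 mm) ((contact force between bottle and the fingers below 0.05 N and linear speed of bottle above 0.65 m/s) or (contact force between jam_jar and the fingers below 0.05 N and linear speed of jam_jar above 0.65 m/s) or (contact force between square_tin and the fingers below 0.05 N and linear speed of square_tin above 0.65 m/s) or (contact force between round_tin and the fingers below 0.05 N and linear speed of round_tin above 0.65 m/s) or (contact force between oblong_tin and the fingers below 0.05 N and linear speed of oblong_tin above 0.65 m/s)).
It also fails if it takes over 128 s, if anything falls off the work surface, if the arm or the gripper's body presses on something with over 40 N, if the wrist force passes 120 N, or if a joint passes its speed limit or range.

## Working session

There is one attempt and no reset: what is moved stays moved. The work goes in short steps, Python scripts to look and compute and a tool call to move; the robot and the scene stay as the last step left them, time stands still between calls to the robot, and variables do not carry over. Pictures are saved under pics/ and viewed, at most 14 in all, crops included, and the job is handed in when it is done.

Besides the shell and the picture viewer there is one more tool, called after "Request:" as a command line: name --pt "numbers of a row" for each row, then --argument value for the rest. step_arm: Moves the arm, as the interface text tells. Its arguments: {"type":"object","properties":{"increments":{"type":"array","items":{"type":"array","items":{"type":"number"}}},"newtons":{"type":"number"}},"required":["increments"]}

```bash
mkdir -p pics
python3 - <<'E'
from rig import *
import cv2,json
for n in ("top","side"):
    cv2.imwrite(f"pics/{n}0.png",cv2.resize(grab_frame(n),(800,600))[:,:,::-1])
    c=calibration(n);print(n,c)
print(calibration("wrist"));s=state();print(s["clock"],s["position"],s["eef_rot"],s["grip_width"])
E
```

```text
top {'fx': 493.67402462949156, 'fy': 493.67402462949156, 'cx': 247.6621468873486, 'cy': 193.9910905090981, 'k1': -0.13386692439775427, 'R': array([[ 0.00886252, -0.99973344, -0.02131896],
       [-0.99795882, -0.00749439, -0.06341953],
       [ 0.06324285,  0.02183751, -0.99775922]]), 't': array([  13.85100107,  567.14563135, 1706.15377697])}
side {'fx': 441.50446828529005, 'fy': 441.50446828529005, 'cx': 253.0909981034916, 'cy': 189.8480484240075, 'k1': -0.10866958474147058, 'R': array([[-0.73964667, -0.6729263 , -0.00964353],
       [-0.46817611,  0.52478365, -0.71092422],
       [ 0.48346038, -0.52131786, -0.70320249]]), 't': array([ 413.13944422,  272.11449231, 1113.79398935])}
{'fx': 336.969080368562, 'fy': 336.969080368562, 'cx': 253.1627057217524, 'cy': 190.92094898842817, 'k1': -0.10020724035379472, 'tool_from_camera': array([[-4.50958279e-06, -9.61452687e-01, -2.74970418e-01,
         6.99308226e+01],
       [ 9.99999445e-01, -2.94019572e-04,  1.01165910e-03,
        -9.33540732e-01],
       [-1.05350905e-03, -2.74970261e-01,  9.61452155e-01,
        -1.42658517e+02],
       [ 0.00000000e+00,  0.00000000e+00,  0.00000000e+00,
         1.00000000e+00]])}
0.1 [ 207.17078143 -535.89087508  230.50210446] [[ 9.32763182e-01  3.60489548e-01 -3.63475611e-04]
 [ 3.60489656e-01 -9.32761864e-01  1.58551755e-03]
 [ 2.32526315e-04 -1.60994159e-03 -9.99998677e-01]] 0.9973575946609723
```

View pics/top0.png

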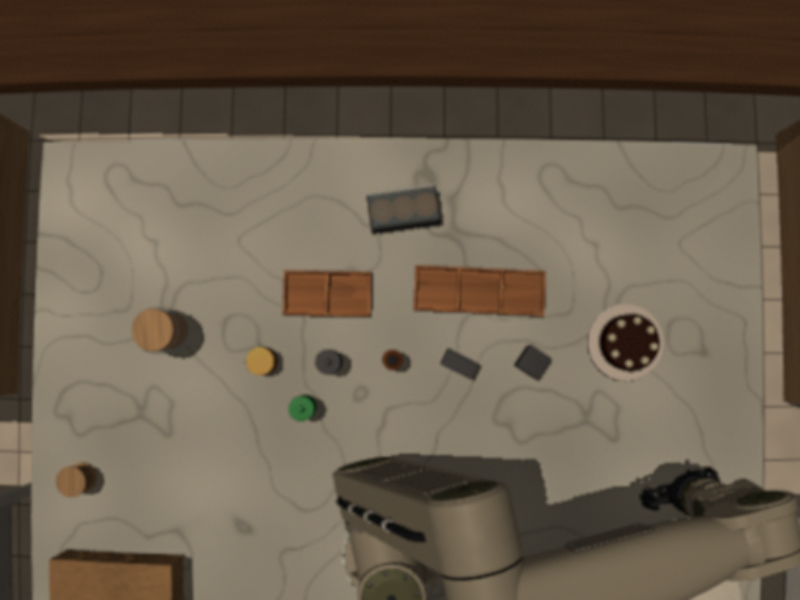

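View pics/side0.png

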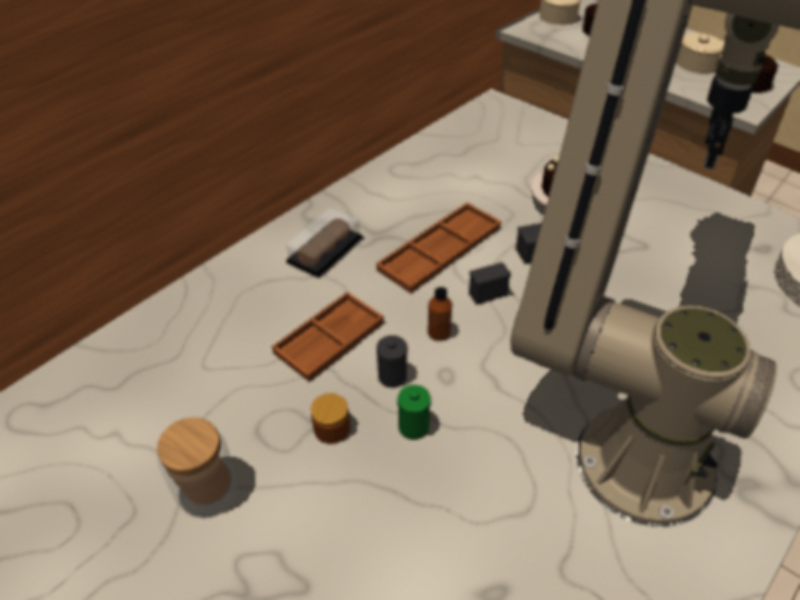

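The stock, in 800×600 top pixels:
- jam jar (260,361)
- round tin (329,362), dark grey; the green lookalike at (302,408) is not meant
- bottle (392,360)
- oblong tin (460,363)
- square tin (533,362)
- crates: two-cell (328,293), three-cell (480,290)

Next I measure these and confirm in an enlarged crop.

```bash
cat > h.py <<'E'
from rig import *
import numpy as np, cv2
def ray(cal,uv,T=None):
    """pixel -> (origin, dir) in world"""
    K=np.array([[cal['fx'],0,cal['cx']],[0,cal['fy'],cal['cy']],[0,0,1]])
    p=cv2.undistortPoints(np.array(uv,float).reshape(-1,1,2),K,np.array([cal['k1'],0,0,0,0.])).reshape(-1,2)
    d=np.c_[p,np.ones(len(p))]
    if T is None: return -cal['R'].T@cal['t'], d@cal['R']
    return T[:3,3], d@T[:3,:3].T
def plane(cal,uv,z,T=None):
    o,d=ray(cal,uv,T); return o+d*((z-o[2])/d[:,2])[:,None]
def toolT(s):
    T=np.eye(4);T[:3,:3]=s['eef_rot'];T[:3,3]=s['position'];return T
def wrist():
    s=state(); im=grab_frame('wrist'); c=calibration('wrist')
    return s,im,c,toolT(s)@c['tool_from_camera']
E
python3 - <<'E'
from h import *
im=grab_frame('top');c=calibration('top')
print('cam',-c['R'].T@c['t'])
cv2.imwrite('pics/crop1.png',cv2.resize(im[160:280,140:370],(798,416),interpolation=cv2.INTER_CUBIC)[:,:,::-1])
hsv=cv2.cvtColor(im,cv2.COLOR_RGB2HSV);V=hsv[...,2];S=hsv[...,1];H=hsv[...,0]
def show(n,m,z,roi):
    q=np.zeros_like(m,np.uint8);x0,y0,x1,y1=roi;q[y0:y1,x0:x1]=m[y0:y1,x0:x1]
    cs=max(cv2.findContours(q,0,2)[0],key=cv2.contourArea)
    P=plane(c,cs[:,0],z)[:,:2].astype(np.float32);r=cv2.minAreaRect(P)
    print(n,cv2.contourArea(cs),np.round(r[0]),np.round(r[1]),round(r[2],1))
dark=(V<75)
print('V floor',V[250,320],'sq',V[232,341],'obl',V[232,294],'rt',V[232,210])
show('square',dark,63,(320,215,360,248));show('oblong',dark,64,(278,218,312,248))
show('round',dark,85,(195,218,228,245))
sat=(S>110)
show('jar',sat,60,(150,218,182,245));show('bottle',sat,60,(240,218,264,240))
cr=(S>130)
show('crate2',cr,22,(170,165,245,210));show('crate3',cr,22,(258,165,355,208))
show('cake',V>0,50,(400,218,402,220))
E
```

```text
cam [ 457.96320215  -19.16042461 1738.59406178]
V floor 136 sq 54 obl 60 rt 49
square 268.5 [ 439. -299.] [62. 55.] 56.7
oblong 212.0 [ 434. -142.] [79. 33.] 63.9
round 230.0 [434. 132.] [47. 67.] 0.6
jar 263.5 [437. 292.] [58. 69.] 0.8
bottle 106.0 [444.   5.] [37. 41.] 0.5
crate2 1454.0 [589. 154.] [ 95. 196.] 0.3
crate3 2158.5 [ 598. -187.] [288.  96.] 87.7
cake 1.0 [ 484. -509.] [3. 4.] 0.2
```

View pics/crop1.png

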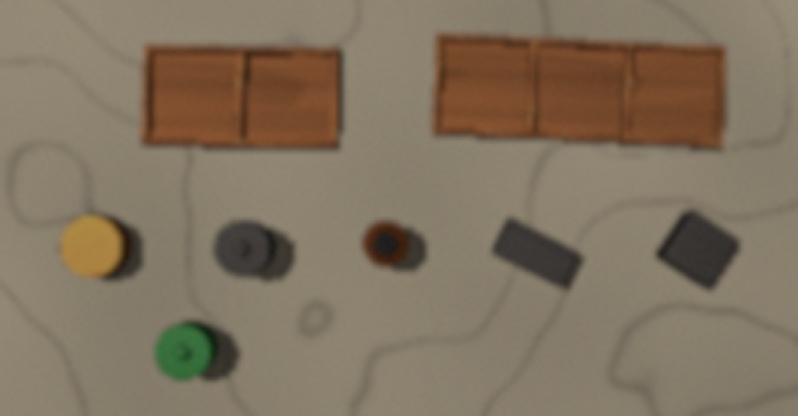

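Confirmed: the grey tin at crop (244,248) is the round_tin. The one at (184,351) is green and left alone. I start with the square tin: hover, then look from close by.

```bash
cat >> h.py <<'E'
def go(x,y,z,yaw):
    """print turn about tool z (deg) and shift (cm) for a tool-down target"""
    s=state();R=s['eef_rot'];cur=np.degrees(np.arctan2(R[1,0],R[0,0]))
    d=R.T@(np.array([x,y,z])-s['position'])/10
    print('turn z %.1f'%(-((yaw-cur+180)%360-180)),'shift',np.round(d,2),'| at',np.round(s['position'],1),'yaw %.1f'%cur,'t',round(s['clock'],1))
E
python3 -c "
from h import *
go(439,-299,200,57)"
```

```text
turn z -35.9 shift [ 30.16 -13.74   3.09] | at [ 207.2 -536.   230.6] yaw 21.1 t 0.1
```

Request:
step_arm --pt "0 0 -36 30.2 -13.7 3.1 1" --pt "0 0 -36 30.2 -13.7 3.1 1" --pt "0 0 -36 30.2 -13.7 3.1 1" --pt "0 0 -36 30.2 -13.7 3.1 1" --pt "0 0 -36 30.2 -13.7 3.1 1" --pt "0 0 -36 30.2 -13.7 3.1 1" --pt "0 0 -36 30.2 -13.7 3.1 1" --pt "0 0 -36 30.2 -13.7 3.1 1" --newtons 40

```text
clock: 0.95
position: [441.5, -296.2, 199.6]
eef_rot: [[0.538, 0.843, -0.0], [0.843, -0.538, 0.002], [0.001, -0.001, -1.0]]
contact_force: [-0.3, -0.0, 0.2]
grip_width: 1.001
gripper_force: 0.0
```

Request:
step_arm --pt "0 0 0 0 0 0 1" --pt "0 0 0 0 0 0 1" --pt "0 0 0 0 0 0 1" --pt "0 0 0 0 0 0 1"

```text
clock: 1.35
position: [438.9, -300.7, 200.4]
eef_rot: [[0.544, 0.839, 0.0], [0.839, -0.544, -0.0], [-0.0, 0.0, -1.0]]
contact_force: [0.3, 0.6, 0.5]
grip_width: 1.001
gripper_force: 0.0
```

```bash
cat >> h.py <<'E'
def look(name,z,near,thr=('V',75),fn=None):
    """mask, biggest contour nearest to 'near' (world), rectangle on plane z"""
    s,im,c,T=wrist(); hsv=cv2.cvtColor(im,cv2.COLOR_RGB2HSV)
    m=((hsv[...,2]<thr[1]) if thr[0]=='V' else (hsv[...,1]>thr[1])).astype(np.uint8)
    m[cv2.undistortPoints is None]=0
    best=None
    for k in cv2.findContours(cv2.morphologyEx(m,cv2.MORPH_OPEN,np.ones((5,5))),0,2)[0]:
        if cv2.contourArea(k)<800: continue
        P=plane(c,k[:,0],z,T)[:,:2].astype(np.float32);r=cv2.minAreaRect(P)
        d=np.hypot(*(np.array(r[0])-near)); b=cv2.boundingRect(k)
        print(name,'rect',np.round(r[0],1),np.round(r[1],1),round(r[2],1),'px',b,'d %.0f'%d)
        cv2.drawContours(im,[k],-1,(255,0,0),1)
    if fn: cv2.imwrite('pics/'+fn,im[:,:,::-1])
    print('pos',np.round(s['position'],1))
E
python3 -c "
from h import *
look('sq',63,(439,-299),fn='w1.png')"
```

```text
sq rect [ 357.8 -433.2] [188.2 612.6] 56.8 px (0, 245, 512, 139) d 157
sq rect [ 441.  -162.4] [53.  31.7] 55.2 px (141, 0, 40, 71) d 137
pos [ 438.9 -300.7  200.4]
```

View pics/w1.png

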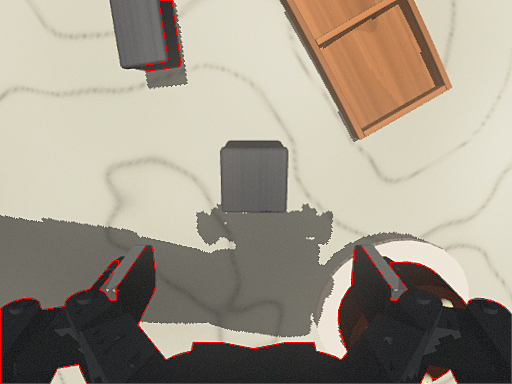

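The wrist picture shows the square tin's lid at about columns 220–288, rows 148–212, already square to the gripper. Its centre is near (254,180).

```bash
python3 -c "
from h import *
s=state();c=calibration('wrist');T=toolT(s)@c['tool_from_camera']
P=plane(c,[[220,148],[288,148],[288,212],[220,212]],63,T);print(P.round(1),P.mean(0))
x,y,_=P.mean(0);go(x,y,26,57)
print(plane(c,[[358,139],[446,88]],22,T))
im=grab_frame('wrist');h=cv2.cvtColor(im,cv2.COLOR_RGB2HSV)
for u,v in((250,180),(250,145),(280,280),(140,30),(150,78),(250,90)):print(h[v,u])
"
```

```text
[[ 430.4 -262.3   63. ]
 [ 478.1 -293.2   63. ]
 [ 448.5 -341.6   63. ]
 [ 398.2 -309.    63. ]] [ 438.79526635 -301.52641871   63.        ]
turn z 0.0 shift [-0.08  0.03 17.44] | at [ 439.  -300.6  200.4] yaw 57.0 t 1.4
[[ 539.68798616 -329.91780892   22.        ]
 [ 636.53203378 -333.07962746   22.        ]]
[ 15   5 105]
[45 12 84]
[ 23  29 116]
[ 10   7 109]
[ 25  28 111]
[ 26  27 221]
```

Request:
step_arm --pt "0 0 0 -0.1 0 4 1" --pt "0 0 0 -0.1 0 8 1" --pt "0 0 0 -0.1 0 12 1" --pt "0 0 0 -0.1 0 15 1" --pt "0 0 0 -0.1 0 17.4 1" --pt "0 0 0 -0.1 0 17.4 1" --pt "0 0 0 -0.1 0 17.4 0" --pt "0 0 0 -0.1 0 17.4 -1"

```text
clock: 2.25
position: [440.0, -301.7, 27.9]
eef_rot: [[0.543, 0.84, 0.002], [0.84, -0.543, -0.002], [-0.001, 0.003, -1.0]]
contact_force: [-0.1, -0.3, -0.4]
grip_width: 0.692
gripper_force: 0.0
```

Request:
step_arm --pt "0 0 0 0 0 0 -1" --pt "0 0 0 0 0 0 -1" --pt "0 0 0 0 0 0 -1" --pt "0 0 0 0 0 0 -1" --pt "0 0 0 0 0 0 -1" --pt "0 0 0 0 0 0 -1"

```text
clock: 2.85
position: [440.2, -301.8, 28.2]
eef_rot: [[0.543, 0.84, 0.003], [0.84, -0.543, -0.003], [-0.001, 0.004, -1.0]]
contact_force: [-0.1, -0.3, 6.9]
grip_width: 0.648
gripper_force: 44.2
```

```bash
python3 -c "
from h import *
go(594,-283,100,88)"
```

```text
turn z -30.9 shift [ 9.92 11.92 -7.15] | at [ 440.2 -301.8   28.2] yaw 57.1 t 2.9
```

Request:
step_arm --pt "0 0 0 0 0 -2 -1" --pt "0 0 0 0 0 -5 -1" --pt "0 0 0 0 0 -7.2 -1" --pt "0 0 0 0 0 -7.2 -1"

```text
clock: 3.25
position: [440.9, -302.2, 101.7]
eef_rot: [[0.543, 0.84, 0.005], [0.84, -0.543, -0.005], [-0.001, 0.006, -1.0]]
contact_force: [1.1, -0.9, -2.3]
grip_width: 0.648
gripper_force: 43.5
```

Request:
step_arm --pt "0 0 -8 2.5 3 0 -1" --pt "0 0 -16 5 6 0 -1" --pt "0 0 -24 7.5 9 0 -1" --pt "0 0 -31 9.9 11.9 0 -1" --pt "0 0 -31 9.9 11.9 0 -1" --pt "0 0 -31 9.9 11.9 0 -1" --pt "0 0 -31 9.9 11.9 0 -1" --pt "0 0 -31 9.9 11.9 0 -1"

```text
clock: 4.05
position: [591.4, -282.1, 98.0]
eef_rot: [[0.034, 0.999, -0.001], [0.999, -0.034, 0.001], [0.0, -0.001, -1.0]]
contact_force: [0.3, -0.4, -1.5]
grip_width: 0.649
gripper_force: 43.8
```

```bash
python3 -c "
from h import *
s,im,c,T=wrist();cv2.imwrite('pics/w2.png',im[:,:,::-1]);go(594,-283,34.5,88)"
```

```text
turn z 0.0 shift [-0.07  0.25  6.38] | at [ 591.6 -282.2   98.3] yaw 88.0 t 4.1
```

View pics/w2.png

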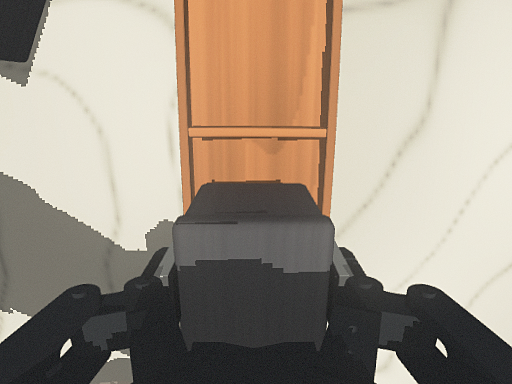

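The tin is held upright and square to the crate. The divider spans about (183,132) to (333,132), and the crate's side edges are at columns 176 and 342 at the top. I work out the position from these.

```bash
python3 -c "
from h import *
s=state();c=calibration('wrist');T=toolT(s)@c['tool_from_camera']
print(plane(c,[[183,132],[333,132],[176,5],[341,5]],22,T).round(1))"
```

```text
[[ 547.5 -233.1   22. ]
 [ 644.8 -236.4   22. ]
 [ 549.1 -156.1   22. ]
 [ 648.7 -159.3   22. ]]
```

Request:
step_arm --pt "0 0 0 0 0.25 2 -1" --pt "0 0 0 0 0.25 4 -1" --pt "0 0 0 0 0.25 5.4 -1" --pt "0 0 0 0 0.25 6 -1" --pt "0 0 0 0 0.25 6.3 -1" --pt "0 0 0 0 0.25 6.4 -1" --pt "0 0 0 0 0.25 6.4 -1" --pt "0 0 0 0 0.25 6.4 -1"

```text
clock: 4.9
position: [595.8, -282.4, 35.2]
eef_rot: [[0.033, 0.999, 0.001], [0.999, -0.033, -0.001], [-0.001, 0.001, -1.0]]
contact_force: [0.4, 0.7, -2.3]
grip_width: 0.649
gripper_force: 43.8
```

Request:
step_arm --pt "0 0 0 0 0 0.1 -1" --pt "0 0 0 0 0 0.1 -1" --pt "0 0 0 0 0 0.15 -1" --pt "0 0 0 0 0 0.15 -1"

```text
clock: 5.3
position: [595.8, -282.4, 34.2]
eef_rot: [[0.033, 0.999, 0.002], [0.999, -0.033, -0.001], [-0.001, 0.002, -1.0]]
contact_force: [-1.2, 0.8, 6.0]
grip_width: 0.651
gripper_force: 44.7
```

Contact is felt, so I release, rise, and head to the bottle at (444,5).

Request:
step_arm --pt "0 0 0 0 0 0 -0.2" --pt "0 0 0 0 0 0 0.4" --pt "0 0 0 0 0 0 1" --pt "0 0 0 0 0 0 1" --pt "0 0 0 0 0 0 1" --pt "0 0 0 0 0 -4 1" --pt "0 0 0 0 0 -9 1" --pt "0 0 0 0 0 -14 1"

```text
clock: 6.1
position: [594.6, -281.7, 173.4]
eef_rot: [[0.033, 0.999, -0.002], [0.999, -0.033, 0.001], [0.001, -0.002, -1.0]]
contact_force: [1.1, -1.2, 0.8]
grip_width: 0.996
gripper_force: 0.0
```

```bash
python3 -c "
from h import *
go(434,-142,200,64)"
```

```text
turn z 24.1 shift [ 13.44 -16.51  -2.61] | at [ 594.6 -281.7  173.4] yaw 88.1 t 6.1
```

The oblong tin is nearer, so I take that first.

Request:
step_arm --pt "0 0 24 13.4 -16.5 -2.6 1" --pt "0 0 24 13.4 -16.5 -2.6 1" --pt "0 0 24 13.4 -16.5 -2.6 1" --pt "0 0 24 13.4 -16.5 -2.6 1" --pt "0 0 24 13.4 -16.5 -2.6 1" --pt "0 0 24 13.4 -16.5 -2.6 1" --pt "0 0 24 13.4 -16.5 -2.6 1" --pt "0 0 24 13.4 -16.5 -2.6 1"

```text
clock: 6.9
position: [435.9, -143.8, 198.7]
eef_rot: [[0.437, 0.9, 0.001], [0.9, -0.437, -0.001], [-0.0, 0.001, -1.0]]
contact_force: [-0.7, -0.5, 0.5]
grip_width: 1.0
gripper_force: 0.0
```

```bash
cat >> h.py <<'E'
def tins(z,near,fn):
    s,im,c,T=wrist(); hsv=cv2.cvtColor(im,cv2.COLOR_RGB2HSV)
    m=((hsv[...,1]<22)&(hsv[...,2]>88)&(hsv[...,2]<150)).astype(np.uint8); m[245:]=0
    m=cv2.morphologyEx(cv2.medianBlur(m*255,5),cv2.MORPH_OPEN,np.ones((7,7)))
    for k in cv2.findContours(m,0,2)[0]:
        if cv2.contourArea(k)<800: continue
        r=cv2.minAreaRect(plane(c,k[:,0],z,T)[:,:2].astype(np.float32))
        print('rect',np.round(r[0],1),np.round(r[1],1),round(r[2],1),'px',cv2.boundingRect(k))
        cv2.drawContours(im,[k],-1,(255,0,0),1)
    cv2.imwrite('pics/'+fn,im[:,:,::-1])
E
python3 -c "
from h import *
tins(64,0,'w3.png');go(434,-142,26,64)"
```

```text
rect [ 598.  -278.8] [42.7 54. ] 85.2 px (444, 206, 56, 39)
rect [ 434.1 -138.8] [73.1 37.3] 64.1 px (227, 133, 45, 85)
turn z 0.1 shift [ 0.08 -0.25 17.25] | at [ 435.8 -143.7  198.5] yaw 64.1 t 7.0
```

View pics/w3.png

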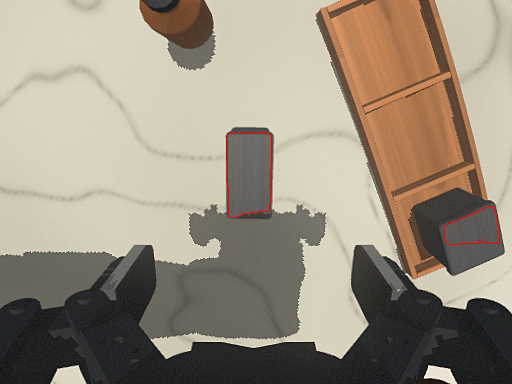

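The oblong tin is at columns 227–272, rows 130–218, aligned with the gripper at about (434,-140) mm. The square tin stands upright in its cell at lower right.

Request:
step_arm --pt "0 0 0 0.2 -0.3 4 1" --pt "0 0 0 0.2 -0.3 8 1" --pt "0 0 0 0.2 -0.3 12 1" --pt "0 0 0 0.2 -0.3 15 1" --pt "0 0 0 0.2 -0.3 17.1 0.6" --pt "0 0 0 0.2 -0.3 17.1 0.3" --pt "0 0 0 0.2 -0.3 17.1 -0.2" --pt "0 0 0 0.2 -0.3 17.1 -1"

```text
clock: 7.75
position: [434.1, -140.5, 28.8]
eef_rot: [[0.437, 0.9, 0.002], [0.9, -0.437, -0.001], [-0.0, 0.002, -1.0]]
contact_force: [0.6, -0.5, -2.5]
grip_width: 0.439
gripper_force: 40.4
```

Request:
step_arm --pt "0 0 0 0 0 0 -1" --pt "0 0 0 0 0 0 -1" --pt "0 0 0 0 0 0 -1" --pt "0 0 0 0 0 0 -1" --pt "0 0 0 0 0 0 -1" --pt "0 0 0 0 0 0 -1"

```text
clock: 8.35
position: [433.2, -139.8, 28.3]
eef_rot: [[0.436, 0.9, 0.001], [0.9, -0.436, -0.0], [-0.0, 0.001, -1.0]]
contact_force: [-1.2, 0.4, 4.7]
grip_width: 0.442
gripper_force: 41.3
```

```bash
python3 -c "
from h import *
go(589,106,100,90)"
```

```text
turn z -25.9 shift [28.92  3.3  -7.17] | at [ 433.2 -139.8   28.3] yaw 64.1 t 8.3
```

Request:
step_arm --pt "0 0 0 0 0 -2 -1" --pt "0 0 0 0 0 -6 -1" --pt "0 0 0 0 0 -10 -1" --pt "0 0 0 2 0 -14 -1" --pt "0 0 0 5 0 -15 -1" --pt "0 0 -6 9 1 -15 -1" --pt "0 0 -12 14 1.7 -15 -1" --pt "0 0 -20 19 2.3 -15 -1"

```text
clock: 9.15
position: [536.8, 21.8, 177.7]
eef_rot: [[0.098, 0.995, 0.0], [0.995, -0.098, -0.0], [-0.0, 0.0, -1.0]]
contact_force: [0.9, -0.5, -1.7]
grip_width: 0.441
gripper_force: 41.0
```

```bash
python3 -c "
from h import *
go(589,106,100,90)"
```

```text
turn z -5.7 shift [8.9  4.37 7.77] | at [536.8  21.8 177.7] yaw 84.3 t 9.2
```

Request:
step_arm --pt "0 0 -6 3 2 0 -1" --pt "0 0 -6 6 4 1 -1" --pt "0 0 -6 8.9 4.4 3 -1" --pt "0 0 -6 8.9 4.4 5.5 -1" --pt "0 0 -6 8.9 4.4 7.8 -1" --pt "0 0 -6 8.9 4.4 7.8 -1" --pt "0 0 -6 8.9 4.4 7.8 -1" --pt "0 0 -6 8.9 4.4 7.8 -1"

```text
clock: 9.95
position: [589.7, 104.4, 101.1]
eef_rot: [[-0.002, 1.0, 0.002], [1.0, 0.002, -0.0], [-0.0, 0.002, -1.0]]
contact_force: [-0.3, -0.8, -2.2]
grip_width: 0.441
gripper_force: 40.8
```

```bash
python3 -c "
from h import *
s,im,c,T=wrist();cv2.imwrite('pics/w4.png',im[:,:,::-1]);go(589,106,34.5,90)"
```

```text
turn z 0.1 shift [ 0.17 -0.11  6.69] | at [590.  104.3 101.4] yaw 90.1 t 10.0
```

View pics/w4.png

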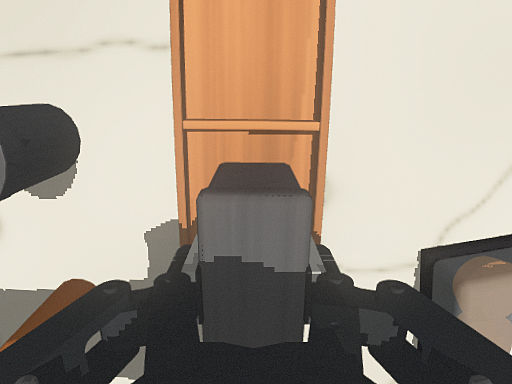

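The oblong tin is held upright over the cell. The divider runs from about (175,125) to (328,125).

```bash
python3 -c "
from h import *
s=state();c=calibration('wrist');T=toolT(s)@c['tool_from_camera']
P=plane(c,[[175,125],[328,125],[171,5],[334,5]],22,T);print(P.round(1))
x,y,_=P[:2].mean(0);print(x,y-48);go(x,y-48,34.3,90)"
```

```text
[[538.8 156.1  22. ]
 [639.  156.3  22. ]
 [539.5 229.7  22. ]
 [639.4 229.9  22. ]]
588.899201184526 108.21028812910288
turn z 0.1 shift [ 0.39 -0.12  6.71] | at [590.  104.3 101.4] yaw 90.1 t 10.0
```

Request:
step_arm --pt "0 0 0 0.3 -0.1 2 -1" --pt "0 0 0 0.3 -0.1 4 -1" --pt "0 0 0 0.3 -0.1 5.4 -1" --pt "0 0 0 0.3 -0.1 6.2 -1" --pt "0 0 0 0.3 -0.1 6.6 -1" --pt "0 0 0 0.3 -0.1 6.7 -1" --pt "0 0 0 0.3 -0.1 6.7 -1" --pt "0 0 0 0.3 -0.1 6.7 -1"

```text
clock: 10.8
position: [588.4, 107.4, 34.4]
eef_rot: [[-0.002, 1.0, 0.002], [1.0, 0.002, -0.0], [-0.0, 0.002, -1.0]]
contact_force: [-2.8, -1.4, 6.9]
grip_width: 0.44
gripper_force: 41.9
```

Request:
step_arm --pt "0 0 0 0 0 0 -0.3" --pt "0 0 0 0 0 0 0.3" --pt "0 0 0 0 0 0 1" --pt "0 0 0 0 0 0 1" --pt "0 0 0 0 0 0 1" --pt "0 0 0 0 0 -4 1" --pt "0 0 0 0 0 -9 1" --pt "0 0 0 0 0 -15 1"

```text
clock: 11.6
position: [587.2, 107.6, 173.6]
eef_rot: [[-0.002, 1.0, -0.002], [1.0, 0.002, -0.0], [-0.0, -0.002, -1.0]]
contact_force: [1.1, 0.5, 0.5]
grip_width: 1.002
gripper_force: 0.0
```

```bash
python3 -c "
from h import *
go(437,292,200,90)"
```

```text
turn z 0.1 shift [ 18.48 -14.98  -2.61] | at [587.2 107.6 173.6] yaw 90.1 t 11.6
```

Request:
step_arm --pt "0 0 0 18.5 -15 -1.6 1" --pt "0 0 0 18.5 -15 -1.6 1" --pt "0 0 0 18.5 -15 -1.6 1" --pt "0 0 0 18.5 -15 -1.6 1" --pt "0 0 0 18.5 -15 -1.6 1" --pt "0 0 0 18.5 -15 -1.6 1" --pt "0 0 0 18.5 -15 -1.6 1" --pt "0 0 0 18.5 -15 -1.6 1"

```text
clock: 12.4
position: [438.1, 291.7, 188.6]
eef_rot: [[-0.002, 1.0, 0.0], [1.0, 0.002, -0.0], [-0.0, 0.0, -1.0]]
contact_force: [-0.6, -0.4, -0.7]
grip_width: 1.002
gripper_force: 0.0
```

```bash
python3 -c "
from h import *
s,im,c,T=wrist();cv2.imwrite('pics/w5.png',im[:,:,::-1])
h=cv2.cvtColor(im,cv2.COLOR_RGB2HSV)
m=((h[...,1]>110)&(h[...,2]>110)).astype(np.uint8);m[245:]=0
m=cv2.morphologyEx(m,cv2.MORPH_OPEN,np.ones((5,5)))
for k in cv2.findContours(m,0,2)[0]:
    if cv2.contourArea(k)>800:
        (u,v),r=cv2.minEnclosingCircle(k);print(cv2.boundingRect(k),u,v,r,plane(c,[[u,v]],62,T).round(1),h[int(v),int(u)])
go(437,292,20,90)"
```

```text
(352, 209, 100, 36) 401.5 227.0 52.33794403076172 [[568.4 252.3  62. ]] [ 12 139 172]
(214, 136, 73, 75) 249.80874633789062 173.16378784179688 37.85325241088867 [[435.3 300.2  62. ]] [ 19 139 198]
turn z 0.0 shift [ 0.06 -0.13 16.86] | at [438.3 291.4 188.6] yaw 90.0 t 12.4
```

View pics/w5.png

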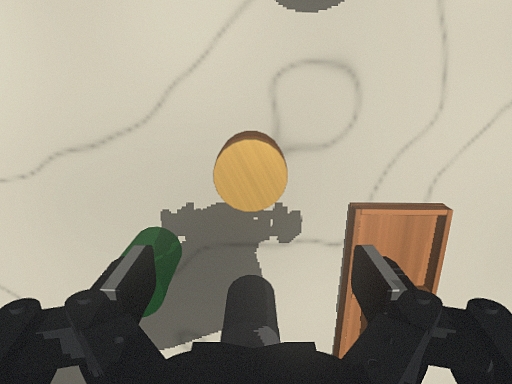

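The jam jar's lid is at columns 214–286, rows 138–211, centre about (250,175), i.e. (435.5,298) mm. The green tin at left and the round tin at the bottom stay clear of the descent.

Request:
step_arm --pt "0 0 0 0.7 -0.3 4 1" --pt "0 0 0 0.7 -0.3 8 1" --pt "0 0 0 0.7 -0.3 12 1" --pt "0 0 0 0.7 -0.3 15 1" --pt "0 0 0 0.7 -0.3 16.7 1" --pt "0 0 0 0.7 -0.3 16.7 1" --pt "0 0 0 0.7 -0.3 16.7 0.6" --pt "0 0 0 0.7 -0.3 16.7 0.2"

```text
clock: 13.25
position: [435.8, 299.2, 23.3]
eef_rot: [[-0.001, 1.0, 0.002], [1.0, 0.001, 0.001], [0.001, 0.002, -1.0]]
contact_force: [0.1, -0.6, -1.0]
grip_width: 0.728
gripper_force: 44.1
```

Request:
step_arm --pt "0 0 0 0 0 0 -1" --pt "0 0 0 0 0 0 -1" --pt "0 0 0 0 0 0 -1" --pt "0 0 0 0 0 0 -1" --pt "0 0 0 0 0 0 -1" --pt "0 0 0 0 0 0 -1"

```text
clock: 13.85
position: [435.8, 299.3, 23.3]
eef_rot: [[-0.002, 1.0, 0.003], [1.0, 0.002, 0.0], [0.0, 0.003, -1.0]]
contact_force: [1.0, -3.0, 8.1]
grip_width: 0.731
gripper_force: 45.1
```

```bash
python3 -c "
from h import *
go(589,204,100,90)"
```

```text
turn z 0.1 shift [-9.56 15.33 -7.62] | at [435.8 299.3  23.3] yaw 90.1 t 13.8
```

Request:
step_arm --pt "0 0 0 0 0 -2 -1" --pt "0 0 0 0 0 -5 -1" --pt "0 0 0 0 0 -7.6 -1" --pt "0 0 0 -3 5 -7.6 -1" --pt "0 0 0 -6 10 -7.6 -1" --pt "0 0 0 -9.4 15.3 -7.6 -1" --pt "0 0 0 -9.4 15.3 -7.6 -1" --pt "0 0 0 -9.4 15.3 -7.6 -1"

```text
clock: 14.65
position: [591.6, 203.0, 97.4]
eef_rot: [[0.002, 1.0, 0.003], [1.0, -0.002, -0.0], [-0.0, 0.003, -1.0]]
contact_force: [-0.1, 0.1, -3.8]
grip_width: 0.73
gripper_force: 46.0
```

```bash
python3 -c "
from h import *
s,im,c,T=wrist();cv2.imwrite('pics/w6.png',im[:,:,::-1]);go(589,204,29.5,90)"
```

```text
turn z -0.0 shift [-0.02 -0.01  6.76] | at [589.1 204.2  97.1] yaw 90.0 t 14.7
```

View pics/w6.png

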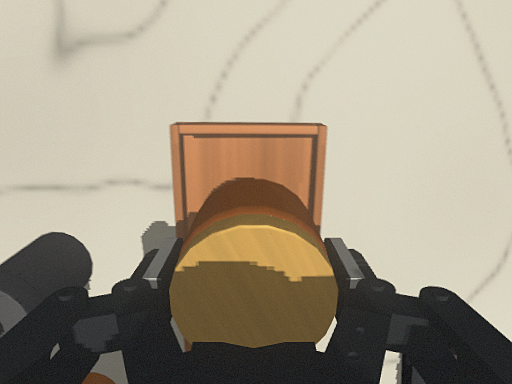

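The jar is upright in the fingers. The crate's end wall is at rows 123–133, columns 171–327, centred on it.

Request:
step_arm --pt "0 0 0 0 0 2 -1" --pt "0 0 0 0 0 4 -1" --pt "0 0 0 0 0 5.4 -1" --pt "0 0 0 0 0 6.2 -1" --pt "0 0 0 0 0 6.6 -1" --pt "0 0 0 0 0 6.75 -1" --pt "0 0 0 0 0 6.8 -1" --pt "0 0 0 0 0 6.8 -1"

```text
clock: 15.5
position: [588.2, 205.8, 30.5]
eef_rot: [[-0.002, 1.0, 0.001], [1.0, 0.002, 0.0], [0.0, 0.001, -1.0]]
contact_force: [-0.7, -0.8, -3.3]
grip_width: 0.729
gripper_force: 46.0
```

Request:
step_arm --pt "0 0 0 0 0 0.1 -1" --pt "0 0 0 0 0 0.1 -1" --pt "0 0 0 0 0 0.15 -1" --pt "0 0 0 0 0 0.15 -1"

```text
clock: 15.9
position: [588.2, 205.6, 29.3]
eef_rot: [[-0.002, 1.0, 0.002], [1.0, 0.002, 0.0], [0.0, 0.002, -1.0]]
contact_force: [-0.4, -0.5, 4.2]
grip_width: 0.73
gripper_force: 46.7
```

Request:
step_arm --pt "0 0 0 0 0 0 0.2" --pt "0 0 0 0 0 0 0.7" --pt "0 0 0 0 0 0 1" --pt "0 0 0 0 0 0 1" --pt "0 0 0 0 0 0 1" --pt "0 0 0 0 0 -5 1" --pt "0 0 0 0 0 -11 1" --pt "0 0 0 0 0 -17 1"

```text
clock: 16.7
position: [587.1, 205.5, 179.4]
eef_rot: [[-0.002, 1.0, -0.001], [1.0, 0.002, -0.0], [-0.0, -0.001, -1.0]]
contact_force: [1.0, 0.7, 0.9]
grip_width: 0.996
gripper_force: 0.0
```

Request:
step_arm --pt "0 0 0 -7.4 -15.4 -1.5 1" --pt "0 0 0 -7.4 -15.4 -1.5 1" --pt "0 0 0 -7.4 -15.4 -1.5 1" --pt "0 0 0 -7.4 -15.4 -1.5 1" --pt "0 0 0 -7.4 -15.4 -1.5 1" --pt "0 0 0 -7.4 -15.4 -1.5 1" --pt "0 0 0 -7.4 -15.4 -1.5 1" --pt "0 0 0 -7.4 -15.4 -1.5 1"

```text
clock: 17.5
position: [434.9, 131.6, 193.0]
eef_rot: [[-0.003, 1.0, 0.0], [1.0, 0.003, -0.0], [-0.0, 0.0, -1.0]]
contact_force: [0.3, 0.2, 0.0]
grip_width: 0.997
gripper_force: 0.0
```

```bash
python3 -c "
from h import *
tins(85,0,'w7.png');go(434,132,40,90)"
```

```text
rect [579.5 116.6] [64.6 35.8] 89.1 px (406, 169, 51, 76)
rect [435.4 146.1] [52.1 53. ] 0.1 px (220, 136, 69, 69)
turn z 0.2 shift [ 0.05 -0.06 15.29] | at [434.7 131.5 192.9] yaw 90.2 t 17.6
```

View pics/w7.png

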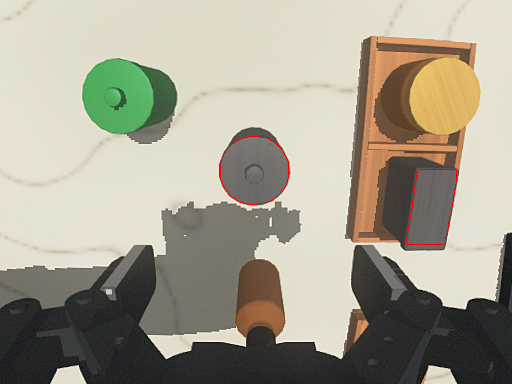

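The round tin is centred at (255,170), i.e. (435,146) mm. The jar and oblong tin stand upright in crate two, and the green tin at (120,95) is left alone.

Request:
step_arm --pt "0 0 0 1.4 0 4 1" --pt "0 0 0 1.4 0 8 1" --pt "0 0 0 1.4 0 12 1" --pt "0 0 0 1.4 0 14.5 1" --pt "0 0 0 1.4 0 15.3 1" --pt "0 0 0 1.4 0 15.3 1" --pt "0 0 0 1.4 0 15.3 0.6" --pt "0 0 0 1.4 0 15.3 0.2"

```text
clock: 18.35
position: [435.4, 145.5, 41.8]
eef_rot: [[-0.002, 1.0, 0.003], [1.0, 0.002, 0.0], [0.0, 0.003, -1.0]]
contact_force: [-0.3, 0.5, 0.5]
grip_width: 0.688
gripper_force: 0.0
```

Request:
step_arm --pt "0 0 0 0 0 0 -1" --pt "0 0 0 0 0 0 -1" --pt "0 0 0 0 0 0 -1" --pt "0 0 0 0 0 0 -1" --pt "0 0 0 0 0 0 -1" --pt "0 0 0 0 0 0 -1"

```text
clock: 18.95
position: [435.4, 145.5, 41.9]
eef_rot: [[-0.002, 1.0, 0.004], [1.0, 0.002, 0.001], [0.001, 0.004, -1.0]]
contact_force: [-0.6, 0.1, 6.3]
grip_width: 0.626
gripper_force: 41.6
```

```bash
python3 -c "
from h import *
go(602,-91,120,88)"
```

```text
turn z 2.1 shift [-23.68  16.64  -7.76] | at [435.4 145.5  41.9] yaw 90.1 t 18.9
```

Request:
step_arm --pt "0 0 0 0 0 -2 -1" --pt "0 0 0 0 0 -6 -1" --pt "0 0 0 0 0 -10 -1" --pt "0 0 0 0 0 -14 -1" --pt "0 0 0 -3 3 -15 -1" --pt "0 0 0 -7 6 -15 -1" --pt "0 0 2 -11 9 -15 -1" --pt "0 0 2 -15 12 -15 -1"

```text
clock: 19.75
position: [555.1, -6.0, 191.2]
eef_rot: [[0.033, 0.999, 0.002], [0.999, -0.033, -0.0], [-0.0, 0.002, -1.0]]
contact_force: [0.7, 0.6, -1.7]
grip_width: 0.627
gripper_force: 43.0
```

Request:
step_arm --pt "0 0 0 -4 2.3 0 -1" --pt "0 0 0 -8.6 4.6 0 -1" --pt "0 0 0 -8.6 4.6 3 -1" --pt "0 0 0 -8.6 4.6 6 -1" --pt "0 0 0 -8.6 4.6 8 -1" --pt "0 0 0 -8.6 4.6 8 -1" --pt "0 0 0 -8.6 4.6 8 -1" --pt "0 0 0 -8.6 4.6 8 -1"

```text
clock: 20.55
position: [598.4, -92.1, 112.1]
eef_rot: [[0.032, 0.999, 0.003], [0.999, -0.032, -0.001], [-0.001, 0.003, -1.0]]
contact_force: [0.4, 0.0, -0.7]
grip_width: 0.62
gripper_force: 43.0
```

```bash
python3 -c "
from h import *
s,im,c,T=wrist();cv2.imwrite('pics/w8.png',im[:,:,::-1]);go(602,-91,48.5,88)"
```

```text
turn z 0.1 shift [0.13 0.33 6.37] | at [598.5 -92.1 112.2] yaw 88.1 t 20.6
```

View pics/w8.png

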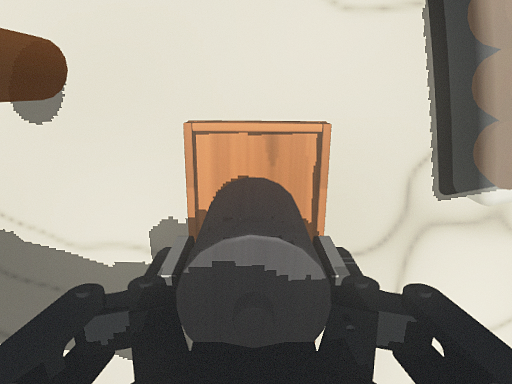

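The round tin is upright over the cell, whose end wall is at row 122, columns 184–330. I lower it.

Request:
step_arm --pt "0 0 0 0.1 0.3 2 -1" --pt "0 0 0 0.1 0.3 4 -1" --pt "0 0 0 0.1 0.3 5.2 -1" --pt "0 0 0 0.1 0.3 5.9 -1" --pt "0 0 0 0.1 0.3 6.2 -1" --pt "0 0 0 0.1 0.3 6.4 -1" --pt "0 0 0 0.1 0.3 6.4 -1" --pt "0 0 0 0.1 0.3 6.4 -1"

```text
clock: 21.4
position: [600.5, -91.1, 47.9]
eef_rot: [[0.033, 0.999, 0.001], [0.999, -0.033, -0.0], [-0.0, 0.001, -1.0]]
contact_force: [-4.5, 0.9, 5.9]
grip_width: 0.621
gripper_force: 43.6
```

Request:
step_arm --pt "0 0 0 0 0 0 0.1" --pt "0 0 0 0 0 0 0.6" --pt "0 0 0 0 0 0 1" --pt "0 0 0 0 0 0 1" --pt "0 0 0 0 0 0 1" --pt "0 0 0 0 0 -5 1" --pt "0 0 0 0 0 -10 1" --pt "0 0 0 0 0 -17 1"

```text
clock: 22.2
position: [599.9, -90.9, 197.6]
eef_rot: [[0.033, 0.999, -0.001], [0.999, -0.033, 0.0], [0.0, -0.001, -1.0]]
contact_force: [0.8, -0.0, -0.0]
grip_width: 1.001
gripper_force: 0.0
```

```bash
python3 -c "
from h import *
go(444,8,215,88)"
```

```text
turn z 0.1 shift [  9.38 -15.91  -1.73] | at [599.9 -90.9 197.6] yaw 88.1 t 22.2
```

Request:
step_arm --pt "0 0 0 9.4 -15.9 -0.5 1" --pt "0 0 0 9.4 -15.9 -0.5 1" --pt "0 0 0 9.4 -15.9 -0.5 1" --pt "0 0 0 9.4 -15.9 -0.5 1" --pt "0 0 0 9.4 -15.9 -0.5 1" --pt "0 0 0 9.4 -15.9 -0.5 1" --pt "0 0 0 9.4 -15.9 -0.5 1" --pt "0 0 0 9.4 -15.9 -0.5 1"

```text
clock: 23.0
position: [445.7, 7.4, 201.2]
eef_rot: [[0.033, 0.999, 0.0], [0.999, -0.033, -0.0], [-0.0, 0.0, -1.0]]
contact_force: [0.3, -0.6, -0.9]
grip_width: 1.001
gripper_force: 0.0
```

```bash
python3 -c "
from h import *
s,im,c,T=wrist();cv2.imwrite('pics/w9.png',im[:,:,::-1])
h=cv2.cvtColor(im,cv2.COLOR_RGB2HSV)
m=((h[...,2]<60)).astype(np.uint8);m[230:]=0
for k in cv2.findContours(m,0,2)[0]:
    if cv2.contourArea(k)>150:
        (u,v),r=cv2.minEnclosingCircle(k);print(cv2.boundingRect(k),u,v,r,plane(c,[[u,v]],113,T).round(1))
go(444,8,47,88)"
```

```text
(381, 5, 27, 82) 403.5 45.5 40.65105056762695 [[548.1 108.2 113. ]]
turn z 0.1 shift [ 0.05 -0.15 15.41] | at [445.5   7.5 201.1] yaw 88.1 t 23.1
```

View pics/w9.png

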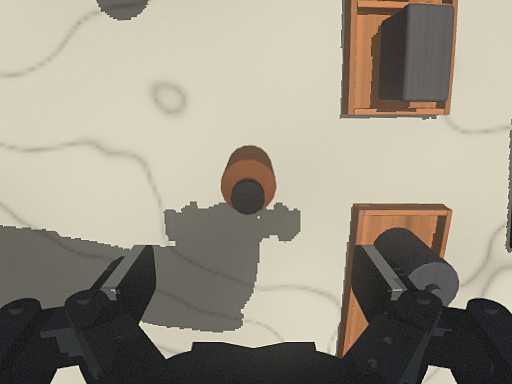

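The bottle's cap is centred at (247.5,197), with its shoulder circle near (248,184). The round tin stands in its cell at lower right.

```bash
python3 -c "
from h import *
s=state();c=calibration('wrist');T=toolT(s)@c['tool_from_camera']
print(plane(c,[[247.5,197]],113,T),plane(c,[[248,184]],80,T),plane(c,[[248,165]],40,T))
x,y,_=plane(c,[[247.5,197]],113,T)[0];go(x,y,48,88)"
```

```text
[[441.30929725   7.51388125 113.        ]] [[441.2511235    8.38283138  80.        ]] [[440.98500609  15.82053816  40.        ]]
turn z 0.1 shift [-1.000e-02 -4.200e-01  1.531e+01] | at [445.5   7.5 201.1] yaw 88.1 t 23.1
```

Request:
step_arm --pt "0 0 0 0.05 -0.4 4 1" --pt "0 0 0 0.05 -0.4 8 1" --pt "0 0 0 0.05 -0.4 12 1" --pt "0 0 0 0.05 -0.4 14.5 1" --pt "0 0 0 0.05 -0.4 15.4 1" --pt "0 0 0 0.05 -0.4 15.4 1" --pt "0 0 0 0.05 -0.4 15.4 0.6" --pt "0 0 0 0.05 -0.4 15.4 0.2"

```text
clock: 23.85
position: [442.1, 8.4, 48.7]
eef_rot: [[0.033, 0.999, 0.003], [0.999, -0.033, -0.001], [-0.0, 0.003, -1.0]]
contact_force: [0.9, 0.0, 0.0]
grip_width: 0.69
gripper_force: 0.0
```

Request:
step_arm --pt "0 0 0 0 0 0 -0.3" --pt "0 0 0 0 0 0 -1" --pt "0 0 0 0 0 0 -1" --pt "0 0 0 0 0 0 -1" --pt "0 0 0 0 0 0 -1" --pt "0 0 0 0 0 0 -1"

```text
clock: 24.45
position: [441.7, 8.5, 48.9]
eef_rot: [[0.032, 0.999, 0.003], [0.999, -0.032, -0.001], [-0.001, 0.003, -1.0]]
contact_force: [-1.5, -0.1, 5.3]
grip_width: 0.527
gripper_force: 40.4
```

```bash
python3 -c "
from h import *
go(597.5,-187,190,88)"
```

```text
turn z 0.1 shift [-19.04  16.25 -14.05] | at [441.7   8.5  48.9] yaw 88.1 t 24.4
```

Request:
step_arm --pt "0 0 0 0 0 -2 -1" --pt "0 0 0 0 0 -6 -1" --pt "0 0 0 0 0 -10 -1" --pt "0 0 0 0 0 -14 -1" --pt "0 0 0 -4 3 -14 -1" --pt "0 0 0 -8 6.5 -14 -1" --pt "0 0 0 -12 10 -14 -1" --pt "0 0 0 -16 13.5 -14 -1"

```text
clock: 25.25
position: [565.1, -149.7, 188.0]
eef_rot: [[0.032, 0.999, 0.001], [0.999, -0.032, -0.0], [-0.0, 0.001, -1.0]]
contact_force: [-0.1, 0.1, -1.4]
grip_width: 0.52
gripper_force: 42.3
```

```bash
python3 -c "
from h import *
go(597.5,-187,120,88)"
```

```text
turn z 0.1 shift [-3.62  3.35  6.8 ] | at [ 565.1 -149.7  188. ] yaw 88.1 t 25.2
```

Request:
step_arm --pt "0 0 0 -3 2.7 0 -1" --pt "0 0 0 -3 2.7 0 -1" --pt "0 0 0 -3 2.7 2 -1" --pt "0 0 0 -3 2.7 4 -1" --pt "0 0 0 -3 2.7 5 -1" --pt "0 0 0 -3 2.7 5 -1" --pt "0 0 0 -3 2.7 5 -1"

```text
clock: 25.95
position: [590.2, -178.8, 138.0]
eef_rot: [[0.032, 0.999, 0.0], [0.999, -0.032, -0.0], [-0.0, 0.0, -1.0]]
contact_force: [0.0, 0.4, -2.5]
grip_width: 0.516
gripper_force: 42.5
```

```bash
python3 -c "
from h import *
s,im,c,T=wrist();cv2.imwrite('pics/w10.png',im[:,:,::-1]);go(597.5,-187,55,88)"
```

```text
turn z 0.1 shift [-0.76  0.69  8.35] | at [ 590.7 -179.1  138.5] yaw 88.1 t 26.0
```

View pics/w10.png

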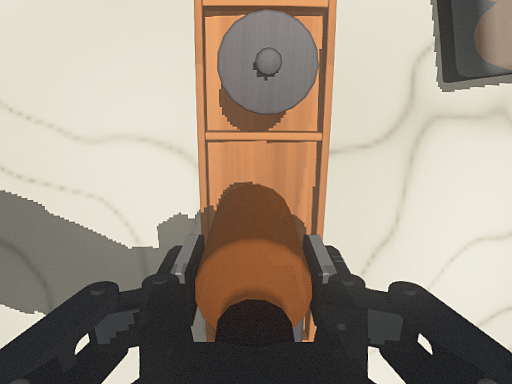

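The bottle is upright over the middle cell, whose divider is at row 135. The round tin beyond it sits well within its own cell.

Request:
step_arm --pt "0 0 0 -0.8 0.7 2 -1" --pt "0 0 0 -0.8 0.7 4 -1" --pt "0 0 0 -0.8 0.7 6 -1" --pt "0 0 0 -0.8 0.7 7.2 -1" --pt "0 0 0 -0.8 0.7 7.9 -1" --pt "0 0 0 -0.8 0.7 8.2 -1" --pt "0 0 0 -0.8 0.7 8.35 -1" --pt "0 0 0 -0.8 0.7 8.35 -1"

```text
clock: 26.8
position: [597.5, -187.6, 55.0]
eef_rot: [[0.033, 0.999, 0.001], [0.999, -0.033, -0.001], [-0.001, 0.001, -1.0]]
contact_force: [-1.0, 0.2, 0.4]
grip_width: 0.527
gripper_force: 42.7
```

Request:
step_arm --pt "0 0 0 0 0 0 -0.1" --pt "0 0 0 0 0 0 0.4" --pt "0 0 0 0 0 0 1" --pt "0 0 0 0 0 0 1" --pt "0 0 0 0 0 0 1" --pt "0 0 0 0 0 -4 1" --pt "0 0 0 0 0 -9 1" --pt "0 0 0 0 0 -14 1"

```text
clock: 27.6
position: [596.4, -187.1, 194.7]
eef_rot: [[0.033, 0.999, -0.001], [0.999, -0.033, 0.001], [0.001, -0.001, -1.0]]
contact_force: [0.9, -1.2, 0.7]
grip_width: 0.999
gripper_force: 0.0
```

Request:
step_arm --pt "0 0 0 0 0 -4 1" --pt "0 0 0 0 0 -8 1" --pt "0 0 0 0 -5 -8 1" --pt "0 0 0 0 -10 -8 1" --pt "0 0 0 0 -15 -8 1" --pt "0 0 0 0 -20 -8 1" --pt "0 0 0 0 -20 -8 1" --pt "0 0 0 0 -20 -8 1"

```text
clock: 28.4
position: [396.4, -180.9, 274.4]
eef_rot: [[0.034, 0.999, 0.002], [0.999, -0.034, -0.001], [-0.001, 0.002, -1.0]]
contact_force: [0.7, -0.9, 0.7]
grip_width: 1.002
gripper_force: 0.0
```

```bash
python3 -c "
from h import *
a=grab_frame('side')[110:270,150:420]; b=grab_frame('wrist')
cv2.imwrite('pics/fin.png',np.vstack([cv2.resize(a,(506,300)),cv2.resize(b,(400,300))[:, :].copy() if 0 else cv2.resize(b,(506,300))])[:,:,::-1])"
```

```text
(no output)
```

View pics/fin.png

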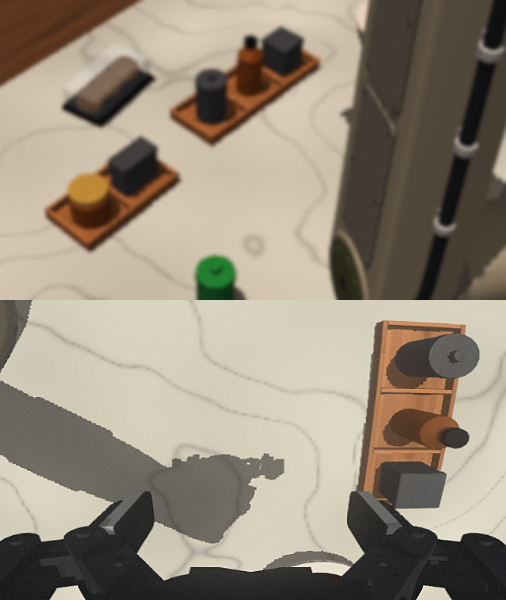

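Both views show all five things upright in their cells, with crate three at right in the wrist view. Nothing is touching the robot.

```bash
python3 -c "
from rig import *
print(sign_off())"
```

```text
the job is handed in; nothing more can be done
None
```

Both gift crates are made up and the job is handed in at about 28 s of the 128 s allowed; the final pictures showed all five things upright in their cells, but `sign_off()` gave no verdict.

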